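# Put the mechanics kit back in its trays

### The job

The lesson is over: sort the loose mechanics parts into their trays. Stand the steel weight and the brass weight upright on the floor of the blue tray, lay the yellow and the red pulley wheels flat and side by side in the white tray, and lay the spring balance lengthwise in the green tray. Set each part down rather than dropping it, and leave the wooden block and the eraser where they are.

Things in the scene. Friction and masses are not known exactly. Their poses are not given: they have to be found in the camera images.
- weight_steel_mid (a point): Bright grey steel weight: upright cylinder 44 mm in diameter and 34 mm tall, above it a thin neck and an 18 mm wide knob whose top is 50 mm above its base; about 390 g. This point is on its axis, half-way up (25 mm above its base, so level with the cylinder's upper part); z up.
- weight_brass_mid (a point): Yellow-gold brass weight: upright cylinder 34 mm in diameter and 34 mm tall, above it a thin neck and an 18 mm wide knob whose top is 50 mm above its base; about 270 g. This point is on its axis, half-way up (25 mm above its base, so level with the cylinder's upper part); z up.
- pulley_yellow_mid (a point): Yellow plastic pulley wheel lying flat, a grooved disc 52 mm in diameter and 20 mm thick, about 40 g. This point is its centre, 10 mm above its underside; z along its axle.
- pulley_red_mid (a point): Red plastic pulley wheel lying flat, a grooved disc 52 mm in diameter and 20 mm thick, about 40 g. This point is its centre, 10 mm above its underside; z along its axle.
- balance_mid (a point): Spring balance lying down: a white tube 16 mm in diameter and 76 mm long with dark scale marks, between an orange and a black square end block (22 x 22 mm), and small wire eyes; 127 mm long in all, about 60 g. This point is its middle, on the tube's axis, 11 mm above the surface it lies on; x along its length (towards the black end), z up.
- tray_blue: Blue plastic tray, fixed to the table: 130 x 170 mm outside, 18 mm high, walls and floor 4 mm thick (inside 122 x 162 mm, inner floor 4 mm above the table). Origin at the centre of its underside, on the table; y along its long side, x along its short side, z up.
- tray_white: White plastic tray, fixed to the table: 130 x 170 mm outside, 18 mm high, walls and floor 4 mm thick (inside 122 x 162 mm, inner floor 4 mm above the table). Origin at the centre of its underside, on the table; y along its long side, x along its short side, z up.
- tray_green: Green plastic tray, fixed to the table: 130 x 170 mm outside, 18 mm high, walls and floor 4 mm thick (inside 122 x 162 mm, inner floor 4 mm above the table). Origin at the centre of its underside, on the table; y along its long side, x along its short side, z up.
- wood_block: Plain light wooden block, 70 (x) x 34 (y) x 26 mm high, lying among the parts; to be left where it is. Origin at the centre of its underside.
- eraser: Small white eraser with a blue sleeve, 45 (x) x 20 (y) x 12 mm high, lying among the parts; to be left where it is. Origin at the centre of its underside.
Things that resemble listed ones, but are neither listed nor needed, are in the scene too. Several things have the shape of the tray_green; the one meant has the colours described above.

How it is judged:
By the outcome, as a careful person would: the job done as asked, in the order asked, and still so for the second after the job is handed in, with the robot touching nothing.
It also fails if it takes over 112 s, if anything falls off the work surface, if the arm or the gripper's body presses on something with over 40 N, if the wrist force passes 120 N, or if a joint passes its speed limit or range.

### The arm

A 7-joint arm with a two-finger parallel gripper is mounted at the origin on the work surface. World frame = base frame: x ahead of the robot, y to its left, z up, the work surface at z = 0. Lengths are in m, angles in degrees, forces in N, time in s.
With the tool pointing down it reaches from about 0.4 to 0.875 m from the base axis. Payload 6.5 kg.
Tool frame: the origin (TCP) lies midway between the tips of the shut fingers; the grasp point (between the pads) lies 19 mm behind it; z points along the fingers, y is the direction in which the jaws open and shut (so a half turn about z gives the same grasp; the last joint's range is limited). The gripper opens to 85 mm and grips with 20 to 120 N. Pads are 22 mm wide; open, the fingers measure 114 mm over their backs; the gripper's body (76 mm by 85 mm) begins 54 mm behind the grasp point. The pads swing forward as they close: fully open they stand 13 mm farther back than shut.
Start: joints at [-3.793, 30.733, -0.252, 88.115, 0.149, 61.152, -4.079], TCP at [0.65, 0, 0.231] pointing down, gripper open.
Joint ranges: [-154.64, 154.64], [-21.42, 123.67], [-72.66, 72.17], [13.99, 137.28], [-74.86, 254.86], [10.95, 109.41], [-158.01, 158.01]. Speed limits (degrees/s): [136.94, 136.94, 180, 180, 180, 180, 180].

### API

Orientations are given as a 3x3 rotation matrix whose columns are the frame's x, y, z axes.
In Python, from plant import arm gives the robot as it stands.
- The arm moves only by the tool drive_tool, never from a script. Its argument "targets" is a list of rows, each an object of numbers: "dx", "dy", "dz": the shift along the tool's x, y, z in m; "spin": the turn about the tool's z in degrees; "grip": the gripper's target within -1 to 1 (shut at 1, half-way at 0, fully open at -1). A call has 1 to 5 rows; each row is the pose to reach, as a shift and turn from the pose commanded when the call began, along the tool's axes at that moment; what a row does not reach only later rows make up. A row lasts 1/10 s, in which the tool goes at most 50 mm and 8.59 degrees, less where a joint would pass 70% of its speed; a pose out of reach is approached as far as the arm can. A call with a gripper value outside its range is refused whole. The fingers move at their own pace and stop on an object; "newtons" is the grip in N (left out, the last holds). Time passes only in rows, so rows that repeat a pose let the fingers close. It gives the time, the measured TCP pose, the force and the opening at its end, in the units of the state.
- arm.get_obs(): the state, without advancing time (a new reading comes with each control period).
- arm.get_image(name): name is "scene" or "side" or "wrist"; returns the picture (384x512x3 uint8, red, green, blue); there is no depth.
- arm.camera_info(name): a dict with "vfov" (degrees; the focal length in pixels is half the picture's height over the tangent of half this angle, whatever the lens; pixels are square), "cx", "cy" (the principal point, pixels), "D" ([k1, k2, p1, p2, k3] as OpenCV has them; the pictures are not rectified), "origin" and "rotation" of the camera in the world. Camera axes: x right, y down, z forward; pixel columns grow to the right and rows downward; lengths in m; the calibration is good to about 2 mm. A picture is of the moment at which its call begins: read the wrist's pose just before it. camera_info takes no time and is no camera call; for the wrist camera it gives the pose at the moment of the call.
- arm.job_done(): hands the job in, once; it reports no verdict.
The state is a dict: "time": time; "joint_pos": joint angles; "qd": joint speeds; "joint_efforts": joint torques, N m; "tool_pos": TCP position; "orientation": TCP orientation; "contact_force": force on the tool from outside, world axes, zero at the start; "ft_torque": the same for the moment, N m; "opening": finger opening in m.
Only numpy, scipy, OpenCV 4.12 (cv2) and the standard library are available. Lean on these libraries where they do the work, as an engineer would, in place of code of your own. Each camera call takes 0.05 s, during which the arm holds its last target. There are 200 camera calls.

## Working session

There is one attempt and no reset: what is moved stays moved. The work goes in short steps, Python scripts to look and compute and a tool call to move; the robot and the scene stay as the last step left them, time stands still between calls to the robot, and variables do not carry over. Pictures are saved under pics/ and viewed, about 12 in all and at most 16, crops included, and the job is handed in when it is done.

Besides the shell and the picture viewer there is one more tool, called by a JSON object that holds its "method" and its "body", one argument or row to a line. drive_tool: Moves the arm, as the interface text tells. Its arguments: {"type":"object","properties":{"targets":{"type":"array","items":{"type":"object","properties":{"dx":{"type":"number"},"dy":{"type":"number"},"dz":{"type":"number"},"spin":{"type":"number"},"grip":{"type":"number"}}}},"newtons":{"type":"number"}},"required":["targets"]}

```bash
ls; mkdir -p pics; cat > h.py <<'E'
import numpy as np, cv2, json
from plant import arm
def K(i):
    f=192/np.tan(np.radians(i['vfov'])/2); return np.array([[f,0,i['cx']],[0,f,i['cy']],[0,0,1.]])
def grab(name,fn):
    i=arm.camera_info(name); im=arm.get_image(name)
    cv2.imwrite('pics/'+fn+'.png',im[:,:,::-1]); json.dump({k:np.asarray(v).tolist() for k,v in i.items()},open('pics/'+fn+'.json','w')); return im,i
def load(fn):
    return cv2.imread('pics/'+fn+'.png'), json.load(open('pics/'+fn+'.json'))
def px2w(i,uv,z):
    p=cv2.undistortPoints(np.array(uv,float).reshape(-1,1,2),K(i),np.array(i['D'],float))[:,0]
    d=np.c_[p,np.ones(len(p))]@np.array(i['rotation']).T; o=np.array(i['origin'])
    return o+d*((np.broadcast_to(z,len(p))-o[2])/d[:,2])[:,None]
def w2px(i,P):
    R=np.array(i['rotation']); r=cv2.Rodrigues(R.T)[0]; t=-R.T@np.array(i['origin'])
    return cv2.projectPoints(np.array(P,float).reshape(-1,1,3),r,t,K(i),np.array(i['D'],float))[0][:,0]
E
python3 - <<'E'
from h import *
for n in ['scene','side','wrist']:
    im,i=grab(n,n+'0'); print(n,i)
o=arm.get_obs(); print(o)
s=[cv2.imread(f'pics/{n}0.png') for n in ['scene','side']]
cv2.imwrite('pics/scene0b.png',cv2.resize(s[0],(800,600),interpolation=cv2.INTER_CUBIC))
E
```

```text
pics
scene {'vfov': 57.98314668662638, 'cx': 253.1500551490614, 'cy': 191.71355630347614, 'D': array([0.02438543, 0.        , 0.        , 0.        , 0.        ]), 'origin': array([ 0.99024323, -0.40573802,  0.72291352]), 'rotation': array([[ 0.59572678,  0.54642737, -0.58866521],
       [ 0.80313117, -0.41391217,  0.42855226],
       [-0.00948301, -0.72807544, -0.68543141]])}
side {'vfov': 57.4480502507101, 'cx': 249.22481246144417, 'cy': 189.70133187766442, 'D': array([0.00991948, 0.        , 0.        , 0.        , 0.        ]), 'origin': array([0.12747272, 0.62273536, 0.60000585]), 'rotation': array([[-0.90403837, -0.25366681,  0.34404617],
       [-0.42688483,  0.57720536, -0.69613455],
       [-0.02199907, -0.77620044, -0.63010231]])}
wrist {'vfov': 67.94585151166919, 'cx': 258.1569744798693, 'cy': 189.83665439566698, 'D': array([-0.06143242,  0.        ,  0.        ,  0.        ,  0.        ]), 'origin': array([0.65000691, 0.06866997, 0.37245245]), 'rotation': array([[ 9.99993944e-01,  4.32299246e-04, -3.45334509e-03],
       [-5.24269462e-04, -9.62221437e-01, -2.72267574e-01]
[... 187 characters left out ...]
07962253]), 'qd': array([-0.00231581, -0.0770232 , -0.06750292, -0.23753205, -0.00505556,
        0.0828161 ,  0.15807666]), 'joint_efforts': array([ 1.61238928e-03, -5.83780539e+01,  1.04997531e+00, -2.59348226e+01,
        1.25170653e-02,  6.47799578e-03, -7.88314480e-06]), 'tool_pos': array([6.49528857e-01, 1.62594066e-05, 2.30626318e-01]), 'orientation': array([[-7.69089941e-05,  9.99999149e-01, -1.30257998e-03],
       [ 9.99999994e-01,  7.68075774e-05, -7.79081666e-05],
       [-7.78080523e-05, -1.30258597e-03, -9.99999149e-01]]), 'contact_force': array([-0.08197985, -0.03029255, -0.43271905]), 'ft_torque': array([ 0.07977889,  0.01540193, -0.0237495 ]), 'opening': 0.08548944112534541}
```

View pics/scene0b.png

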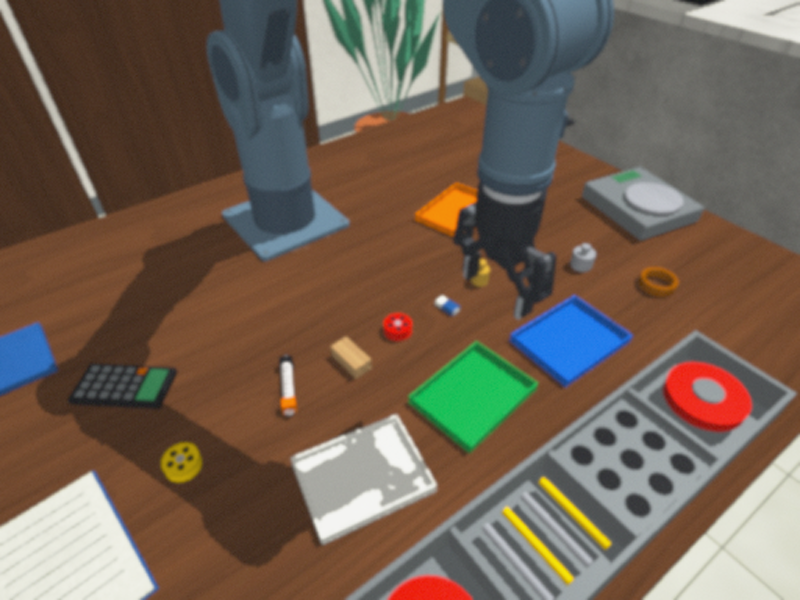

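View pics/wrist0.png

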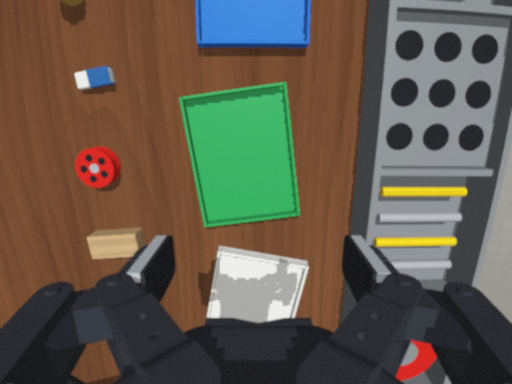

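The scene view (800x600 px) shows:
- **Parts:** steel weight (582,258), brass weight (481,272, half behind the fingers), red pulley (397,326), yellow pulley (181,462), and balance (288,385, orange end at (288,407), black end at (287,360)).
- **Left in place:** block (350,357) and eraser (447,305).
- **Trays:** blue (570,338), green (473,395), white (365,475).

Possible mix-ups:
- **Red pulley:** the red reels in the case at (708,395) and (430,590), which are much bigger.
- **Green tray:** the orange tray (455,208).
- **Blue tray:** the blue folder at far left (20,360).
- **Steel weight:** the scale pan (655,198) and the metal rods in the case.
- **Brass weight:** the orange/brown ring (658,282).

I chose by size, colour and description. Next are one check crop and the measurement.

```bash
python3 - <<'E'
from h import *
im,i=load('scene0'); w,wi=load('wrist0'); s,si=load('side0')
g=lambda u,v:(u*.64,v*.64)
pts={'steel_top':(584,246,.05),'brass_top':(481,262,.05),'red_top':(397,320,.02),'yel_top':(182,456,.02),'bal_or':(288,407,.022),'bal_blk':(287,360,.022),'block':(350,352,.026),'eraser':(447,304,.012)}
for n,(u,v,z) in pts.items(): print(n,px2w(i,[g(u,v)],z)[0].round(3))
T={'blue':[(575,297),(632,336),(568,383),(511,337)],'green':[(478,343),(538,383),(470,448),(408,396)],'white':[(398,416),(436,484),(322,541),(292,459)]}
for n,c in T.items():
    P=px2w(i,[g(*q) for q in c],.018); print(n,P.mean(0).round(3),P[:,:2].round(3).tolist())
P=px2w(wi,[(287,83),(300,215),(204,227),(180,98)],.018);print('green w',P.mean(0).round(3),P[:,:2].round(3).tolist())
print('red w',px2w(wi,[(97,166)],.02).round(3),'block w',px2w(wi,[(115,237)],.026).round(3), 'eraser',px2w(wi,[(95,77)],.012).round(3))
c=[cv2.resize(im[140:220,270:420],(600,320),interpolation=3), cv2.resize(s,(600,450))[150:,:]]
cv2.imwrite('pics/crop0.png',cv2.resize(np.vstack(c),None,fx=.95,fy=.95))
E
```

```text
steel_top [0.515 0.41  0.05 ]
brass_top [0.427 0.212 0.05 ]
red_top [0.432 0.003 0.02 ]
yel_top [ 0.465 -0.41   0.02 ]
bal_or [ 0.483 -0.247  0.022]
bal_blk [ 0.397 -0.203  0.022]
block [ 0.45  -0.11   0.026]
eraser [0.448 0.109 0.012]
blue [0.648 0.225 0.018] [[0.585, 0.31], [0.71, 0.31], [0.712, 0.14], [0.585, 0.14]]
green [0.632 0.009 0.018] [[0.561, 0.084], [0.683, 0.102], [0.706, -0.067], [0.577, -0.083]]
white [ 0.643 -0.214  0.018] [[0.598, -0.118], [0.719, -0.143], [0.692, -0.31], [0.565, -0.285]]
green w [0.629 0.008 0.018] [[0.683, 0.099], [0.704, -0.066], [0.576, -0.084], [0.555, 0.083]]
red w [[0.442 0.001 0.02 ]] block w [[ 0.455 -0.096  0.026]] eraser [[0.45  0.11  0.012]]
```

View pics/crop0.png

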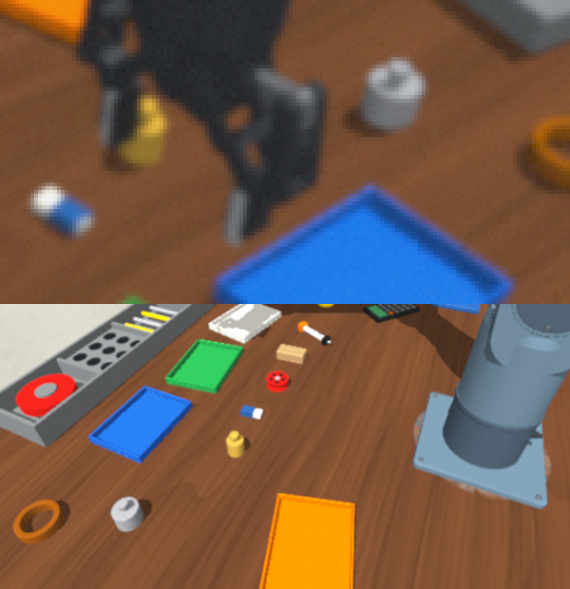

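The crop confirms both weights: steel with its knob at crop (390,90), brass at crop (145,130). The side view agrees on every part. I'm moving over the steel weight.

{"method": "drive_tool", "body": {
  "targets": [
    {"dx":0.38,"dy":-0.135,"dz":0.03,"grip":-1},
    {"dx":0.38,"dy":-0.135,"dz":0.03,"grip":-1},
    {"dx":0.38,"dy":-0.135,"dz":0.03,"grip":-1},
    {"dx":0.38,"dy":-0.135,"dz":0.03,"grip":-1},
    {"dx":0.38,"dy":-0.135,"dz":0.03,"grip":-1}
  ],
  "newtons": 50
}}

```text
invalid input
```

{"method": "drive_tool", "body": {
  "targets": [
    {"dx":0.23,"dy":-0.08,"dz":0.02,"spin":0,"grip":-1},
    {"dx":0.23,"dy":-0.08,"dz":0.02,"spin":0,"grip":-1},
    {"dx":0.23,"dy":-0.08,"dz":0.02,"spin":0,"grip":-1},
    {"dx":0.23,"dy":-0.08,"dz":0.02,"spin":0,"grip":-1},
    {"dx":0.23,"dy":-0.08,"dz":0.02,"spin":0,"grip":-1}
  ],
  "newtons": 50
}}

```text
time: 0.65
tool_pos: [0.5685, 0.2325, 0.2109]
orientation: [[-0.001, 1.0, -0.001], [1.0, 0.001, 0.0], [0.0, -0.001, -1.0]]
contact_force: [0.6, 1.4, -0.8]
opening: 0.0852
```

{"method": "drive_tool", "body": {
  "targets": [
    {"dx":0.15,"dy":-0.055,"dz":0.01,"spin":0,"grip":-1},
    {"dx":0.15,"dy":-0.055,"dz":0.01,"spin":0,"grip":-1},
    {"dx":0.15,"dy":-0.055,"dz":0.01,"spin":0,"grip":-1},
    {"dx":0.15,"dy":-0.055,"dz":0.01,"spin":0,"grip":-1},
    {"dx":0.15,"dy":-0.055,"dz":0.01,"spin":0,"grip":-1}
  ]
}}

```text
time: 1.15
tool_pos: [0.513, 0.3826, 0.2007]
orientation: [[-0.005, 1.0, -0.001], [1.0, 0.005, 0.001], [0.001, -0.001, -1.0]]
contact_force: [0.4, -0.3, 0.9]
opening: 0.0854
```

```bash
python3 - <<'E'
from h import *
o=arm.get_obs(); print(o['tool_pos'],o['time'],o['joint_pos'].round(1))
a,ai=grab('wrist','wr1'); b,bi=grab('scene','sc1')
c=cv2.cvtColor
cv2.imwrite('pics/v1.png',np.vstack([cv2.resize(c(a,4),(400,300)),cv2.resize(c(b,4)[100:200,230:430],(600,300),interpolation=3)[:,:400]]) if 0 else np.hstack([cv2.resize(c(a,4),(400,300)),cv2.resize(c(b,4)[120:220,240:373],(400,300),interpolation=3)]))
E
```

```text
[0.51299369 0.38261628 0.20070585] 1.15 [-37.3  31.7  -4.9  91.1   2.9  57.4 -42.8]
```

View pics/v1.png

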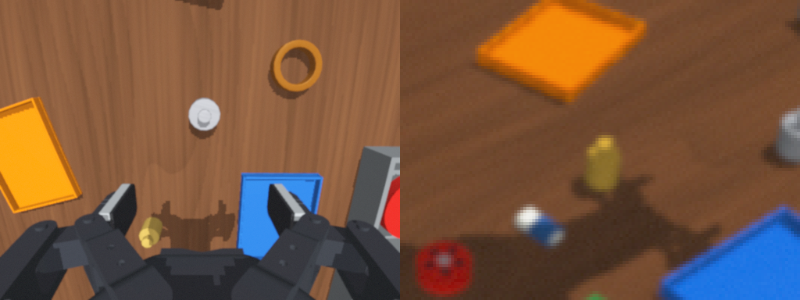

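Wrist half: steel weight at (204,115), its knob at (204,116); brass at (150,235); orange tray and ring as expected. Scene crop: brass weight at (603,165), knob top at about (605,143).

```bash
python3 - <<'E'
from h import *
a,ai=load('wr1'); b,bi=load('sc1')
hsv=cv2.cvtColor(a,cv2.COLOR_BGR2HSV)
m=((hsv[...,1]<50)&(hsv[...,2]>110)).astype(np.uint8)
n,l,st,c=cv2.connectedComponentsWithStats(m[100:200,200:330]); k=1+st[1:,4].argmax(); print(st[k],c[k]+[200,100])
print('steel body z.034',px2w(ai,[c[k]+[200,100]],.034).round(4),'knob',px2w(ai,[(204*1.28,116*1.28)],.05).round(4))
print('brass scene knob',px2w(bi,[(240+204/3,120+143/3)],.05).round(4),'wrist knob',px2w(ai,[(146*1.28,240*1.28)],.045).round(4))
hb=cv2.cvtColor(b,cv2.COLOR_BGR2HSV)[:,:,:]
m=((hb[...,0]>18)&(hb[...,0]<32)&(hb[...,1]>110)&(hb[...,2]>80)).astype(np.uint8)[155:195,290:330]
n,l,st,c=cv2.connectedComponentsWithStats(m); k=1+st[1:,4].argmax(); s=st[k]; print(s,c[k]+[290,155])
# model fit for brass: project silhouette bbox
def bbox(x,y):
    P=[(x+r*np.cos(t),y+r*np.sin(t),z) for r,z in [(.017,0),(.017,.034),(.009,.05)] for t in np.arange(0,6.28,.2)]
    q=w2px(bi,P); return np.r_[q.min(0),q.max(0)]
from scipy.optimize import least_squares
tgt=np.array([290+s[0],155+s[1],290+s[0]+s[2],155+s[1]+s[3]])-.5
r=least_squares(lambda p:bbox(*p)-tgt,[.43,.21]); print('brass fit',r.x.round(4),r.fun.round(1))
E
```

```text
[  41   25   41   43 1363] [261.07190022 146.06969919]
steel body z.034 [[0.5155 0.4132 0.034 ]] knob [[0.5154 0.4127 0.05  ]]
brass scene knob [[0.4274 0.212  0.05  ]] wrist knob [[0.4241 0.2142 0.045 ]]
[ 12  11  11  18 163] [307.04907975 174.76687117]
brass fit [0.4266 0.2127] [-0.5  0.1  0.5 -0.1]
```

{"method": "drive_tool", "body": {
  "targets": [
    {"dx":0.031,"dy":0.002,"dz":0.03,"spin":0,"grip":-1},
    {"dx":0.031,"dy":0.002,"dz":0.07,"spin":0,"grip":-1},
    {"dx":0.031,"dy":0.002,"dz":0.11,"spin":0,"grip":-1},
    {"dx":0.031,"dy":0.002,"dz":0.11,"spin":0,"grip":-1}
  ]
}}

```text
time: 1.65
tool_pos: [0.5152, 0.4053, 0.0858]
orientation: [[0.003, 1.0, -0.007], [1.0, -0.003, -0.009], [-0.009, -0.007, -1.0]]
contact_force: [0.1, -0.1, -0.5]
opening: 0.0856
```

{"method": "drive_tool", "body": {
  "targets": [
    {"dx":0,"dy":0,"dz":0.01,"spin":0,"grip":-1},
    {"dx":0,"dy":0,"dz":0.01,"spin":0,"grip":-1}
  ]
}}

```text
time: 1.85
tool_pos: [0.5184, 0.4103, 0.0823]
orientation: [[0.002, 1.0, 0.001], [1.0, -0.002, 0.0], [0.0, 0.001, -1.0]]
contact_force: [-0.2, 1.0, 0.5]
opening: 0.0856
```

{"method": "drive_tool", "body": {
  "targets": [
    {"dx":0.002,"dy":-0.002,"dz":0.03,"spin":0,"grip":-1},
    {"dx":0.002,"dy":-0.002,"dz":0.055,"spin":0,"grip":-1},
    {"dx":0.002,"dy":-0.002,"dz":0.075,"spin":0,"grip":-1},
    {"dx":0.002,"dy":-0.002,"dz":0.075,"spin":0,"grip":-1},
    {"dx":0.002,"dy":-0.002,"dz":0.075,"spin":0,"grip":-1}
  ]
}}

```text
time: 2.35
tool_pos: [0.5162, 0.4135, 0.0081]
orientation: [[0.0, 1.0, 0.002], [1.0, -0.0, 0.001], [0.001, 0.002, -1.0]]
contact_force: [-0.3, -0.6, 1.0]
opening: 0.0851
```

{"method": "drive_tool", "body": {
  "targets": [
    {"dx":0,"dy":0,"dz":0,"spin":0,"grip":1},
    {"dx":0,"dy":0,"dz":0,"spin":0,"grip":1},
    {"dx":0,"dy":0,"dz":0,"spin":0,"grip":1},
    {"dx":0,"dy":0,"dz":0,"spin":0,"grip":1},
    {"dx":0,"dy":0,"dz":0,"spin":0,"grip":1}
  ]
}}

```text
time: 2.85
tool_pos: [0.5159, 0.4135, 0.0077]
orientation: [[0.0, 1.0, 0.002], [1.0, -0.0, 0.001], [0.001, 0.002, -1.0]]
contact_force: [-0.4, -1.9, 4.9]
opening: 0.0426
```

{"method": "drive_tool", "body": {
  "targets": [
    {"dx":0,"dy":0,"dz":-0.03,"spin":0,"grip":1},
    {"dx":0,"dy":0,"dz":-0.07,"spin":0,"grip":1},
    {"dx":-0.02,"dy":0.02,"dz":-0.08,"spin":0,"grip":1},
    {"dx":-0.05,"dy":0.045,"dz":-0.08,"spin":0,"grip":1},
    {"dx":-0.08,"dy":0.07,"dz":-0.08,"spin":0,"grip":1}
  ]
}}

```text
time: 3.35
tool_pos: [0.5852, 0.3325, 0.0867]
orientation: [[-0.002, 1.0, 0.0], [1.0, 0.002, 0.0], [0.0, 0.0, -1.0]]
contact_force: [0.2, 0.3, -4.7]
opening: 0.0426
```

{"method": "drive_tool", "body": {
  "targets": [
    {"dx":-0.03,"dy":0.03,"dz":0,"spin":0,"grip":1},
    {"dx":-0.06,"dy":0.055,"dz":0,"spin":0,"grip":1},
    {"dx":-0.071,"dy":0.062,"dz":0,"spin":0,"grip":1},
    {"dx":-0.071,"dy":0.062,"dz":0,"spin":0,"grip":1},
    {"dx":-0.071,"dy":0.062,"dz":0,"spin":0,"grip":1}
  ]
}}

```text
time: 3.85
tool_pos: [0.6457, 0.2629, 0.0857]
orientation: [[-0.0, 1.0, -0.002], [1.0, 0.0, 0.001], [0.001, -0.002, -1.0]]
contact_force: [0.1, 0.3, -4.3]
opening: 0.0422
```

```bash
python3 - <<'E'
from h import *
o=arm.get_obs(); print(o['tool_pos'],o['time'],o['opening'],o['contact_force'])
a,ai=grab('wrist','wr2'); b,bi=grab('side','sd2')
c=cv2.cvtColor
cv2.imwrite('pics/v2.png',np.hstack([cv2.resize(c(a,4),(400,300)),cv2.resize(c(b,4)[180:330,60:260],(400,300),interpolation=3)]))
E
```

```text
[0.6457134  0.26292916 0.08574066] 3.85 0.04218731055882847 [ 0.13418004  0.25553603 -4.27603541]
```

View pics/v2.png

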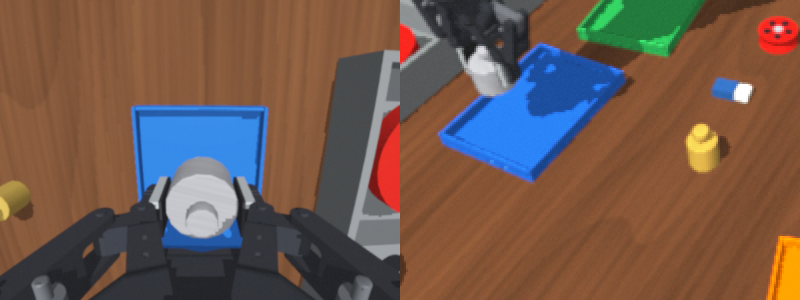

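The weight is held upright over the blue tray. The tray's far corners are at (132,106) and (267,108) in the wrist half; brass is at (703,150) in the side half.

```bash
python3 - <<'E'
from h import *
a,ai=load('wr2'); b,bi=load('sd2')
print('blue far corners',px2w(ai,np.array([(132,106),(267,108)])*1.28,.018).round(4).tolist())
print('brass side', px2w(bi,[(60+301/2,180+128/2)],.05).round(4))
E
```

```text
blue far corners [[0.5801, 0.3135, 0.018], [0.7067, 0.3116, 0.018]]
brass side [[0.425  0.2113 0.05  ]]
```

{"method": "drive_tool", "body": {
  "targets": [
    {"dx":0,"dy":0.002,"dz":0.03,"spin":0,"grip":1},
    {"dx":0,"dy":0.002,"dz":0.05,"spin":0,"grip":1},
    {"dx":0,"dy":0.002,"dz":0.06,"spin":0,"grip":1},
    {"dx":0,"dy":0.002,"dz":0.066,"spin":0,"grip":1},
    {"dx":0,"dy":0.002,"dz":0.068,"spin":0,"grip":1}
  ]
}}

```text
time: 4.45
tool_pos: [0.6487, 0.2628, 0.0182]
orientation: [[-0.001, 1.0, -0.0], [1.0, 0.001, 0.0], [0.0, -0.0, -1.0]]
contact_force: [-0.5, 0.5, -4.1]
opening: 0.0423
```

{"method": "drive_tool", "body": {
  "targets": [
    {"dx":0,"dy":-0.002,"dz":0.003,"spin":0,"grip":1},
    {"dx":0,"dy":-0.002,"dz":0.005,"spin":0,"grip":1},
    {"dx":0,"dy":-0.002,"dz":0.006,"spin":0,"grip":1},
    {"dx":0,"dy":-0.002,"dz":0.006,"spin":0,"grip":1}
  ]
}}

```text
time: 4.85
tool_pos: [0.6471, 0.262, 0.0125]
orientation: [[0.0, 1.0, 0.0], [1.0, -0.0, 0.0], [0.0, 0.0, -1.0]]
contact_force: [-1.0, -0.6, -4.0]
opening: 0.0428
```

{"method": "drive_tool", "body": {
  "targets": [
    {"dx":0,"dy":0,"dz":0.001,"spin":0,"grip":1},
    {"dx":0,"dy":0,"dz":0.001,"spin":0,"grip":1}
  ]
}}

```text
time: 5.05
tool_pos: [0.6473, 0.2621, 0.0118]
orientation: [[0.0, 1.0, 0.001], [1.0, -0.0, 0.0], [0.0, 0.001, -1.0]]
contact_force: [-0.5, -0.6, -1.4]
opening: 0.0426
```

{"method": "drive_tool", "body": {
  "targets": [
    {"dx":0,"dy":0,"dz":0.0005,"spin":0,"grip":1},
    {"dx":0,"dy":0,"dz":0.0005,"spin":0,"grip":-0.2},
    {"dx":0,"dy":0,"dz":0.0005,"spin":0,"grip":-0.5},
    {"dx":0,"dy":0,"dz":0.0005,"spin":0,"grip":-0.5},
    {"dx":0,"dy":0,"dz":0,"spin":0,"grip":-0.5}
  ]
}}

```text
time: 5.55
tool_pos: [0.6471, 0.2621, 0.0113]
orientation: [[-0.0, 1.0, 0.0], [1.0, 0.0, 0.0], [0.0, 0.0, -1.0]]
contact_force: [0.4, -0.4, -0.3]
opening: 0.0641
```

{"method": "drive_tool", "body": {
  "targets": [
    {"dx":0,"dy":0,"dz":-0.04,"spin":0,"grip":-0.5},
    {"dx":0,"dy":0,"dz":-0.085,"spin":0,"grip":-0.5},
    {"dx":-0.005,"dy":-0.035,"dz":-0.1,"spin":0,"grip":-0.8},
    {"dx":-0.015,"dy":-0.075,"dz":-0.1,"spin":0,"grip":-1},
    {"dx":-0.025,"dy":-0.12,"dz":-0.1,"spin":0,"grip":-1}
  ]
}}

```text
time: 6.05
tool_pos: [0.5268, 0.237, 0.1123]
orientation: [[0.0, 1.0, 0.003], [1.0, -0.0, 0.001], [0.001, 0.003, -1.0]]
contact_force: [0.4, 0.6, 0.5]
opening: 0.0852
```

{"method": "drive_tool", "body": {
  "targets": [
    {"dx":-0.01,"dy":-0.045,"dz":0,"spin":0,"grip":-1},
    {"dx":-0.02,"dy":-0.09,"dz":0,"spin":0,"grip":-1},
    {"dx":-0.025,"dy":-0.101,"dz":0,"spin":0,"grip":-1},
    {"dx":-0.025,"dy":-0.101,"dz":0,"spin":0,"grip":-1},
    {"dx":-0.025,"dy":-0.101,"dz":0,"spin":0,"grip":-1}
  ]
}}

```text
time: 6.55
tool_pos: [0.4279, 0.2127, 0.1118]
orientation: [[0.0, 1.0, 0.002], [1.0, -0.0, 0.001], [0.001, 0.002, -1.0]]
contact_force: [1.1, 0.3, -0.1]
opening: 0.0857
```

```bash
python3 - <<'E'
from h import *
o=arm.get_obs(); print(o['tool_pos'],o['time'],o['opening'])
a,ai=grab('wrist','wr3'); b,bi=grab('scene','sc3')
c=cv2.cvtColor
cv2.imwrite('pics/v3.png',np.hstack([cv2.resize(c(a,4),(400,300)),cv2.resize(c(b,4)[150:270,300:460],(400,300),interpolation=3)]))
E
```

```text
[0.42789532 0.21270375 0.11183492] 6.55 0.08567087716864669
```

View pics/v3.png

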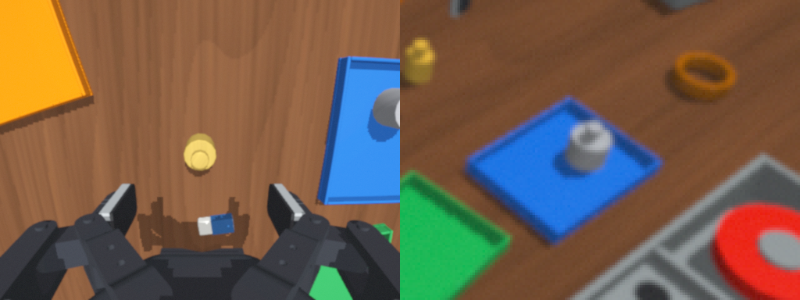

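Steel stands upright in the blue tray, at (588,148) in the scene half. Brass is at (200,158) in the wrist half, between the open fingers.

```bash
python3 - <<'E'
from h import *
a,ai=load('wr3')
print('brass',px2w(ai,np.array([(200,158)])*1.28,.05).round(4),'eraser',px2w(ai,np.array([(216,224)])*1.28,.012).round(4))
print(w2px(ai,[(.4279,.2127,.05)])/1.28)
E
```

```text
brass [[0.4264 0.2141 0.05  ]] eraser [[0.4459 0.1141 0.012 ]]
[[201.59622124 159.36616918]]
```

{"method": "drive_tool", "body": {
  "targets": [
    {"dx":0,"dy":-0.002,"dz":0.03,"spin":0,"grip":-1},
    {"dx":0,"dy":-0.002,"dz":0.065,"spin":0,"grip":-1},
    {"dx":0,"dy":-0.002,"dz":0.095,"spin":0,"grip":-1},
    {"dx":0,"dy":-0.002,"dz":0.104,"spin":0,"grip":-1},
    {"dx":0,"dy":-0.002,"dz":0.104,"spin":0,"grip":-1}
  ]
}}

```text
time: 7.15
tool_pos: [0.424, 0.2118, 0.0063]
orientation: [[0.0, 1.0, -0.002], [1.0, -0.0, -0.001], [-0.001, -0.002, -1.0]]
contact_force: [-0.8, 0.5, 1.0]
opening: 0.0855
```

{"method": "drive_tool", "body": {
  "targets": [
    {"dx":0,"dy":0,"dz":0,"spin":0,"grip":1},
    {"dx":0,"dy":0,"dz":0,"spin":0,"grip":1},
    {"dx":0,"dy":0,"dz":0,"spin":0,"grip":1},
    {"dx":0,"dy":0,"dz":0,"spin":0,"grip":1},
    {"dx":0,"dy":0,"dz":0,"spin":0,"grip":1}
  ]
}}

```text
time: 7.65
tool_pos: [0.425, 0.2124, 0.0085]
orientation: [[0.0, 1.0, 0.002], [1.0, -0.0, 0.001], [0.001, 0.002, -1.0]]
contact_force: [-1.4, -1.3, 8.9]
opening: 0.0325
```

{"method": "drive_tool", "body": {
  "targets": [
    {"dx":0,"dy":0,"dz":-0.04,"spin":0,"grip":1},
    {"dx":0,"dy":0.01,"dz":-0.08,"spin":0,"grip":1},
    {"dx":-0.005,"dy":0.045,"dz":-0.09,"spin":0,"grip":1},
    {"dx":-0.01,"dy":0.085,"dz":-0.09,"spin":0,"grip":1},
    {"dx":-0.015,"dy":0.125,"dz":-0.09,"spin":0,"grip":1}
  ]
}}

```text
time: 8.15
tool_pos: [0.5503, 0.1968, 0.0984]
orientation: [[-0.001, 1.0, 0.001], [1.0, 0.001, 0.001], [0.001, 0.001, -1.0]]
contact_force: [0.1, 0.4, -3.1]
opening: 0.0322
```

{"method": "drive_tool", "body": {
  "targets": [
    {"dx":-0.005,"dy":0.04,"dz":0,"spin":0,"grip":1},
    {"dx":-0.01,"dy":0.08,"dz":0,"spin":0,"grip":1},
    {"dx":-0.012,"dy":0.097,"dz":0,"spin":0,"grip":1},
    {"dx":-0.012,"dy":0.097,"dz":0.03,"spin":0,"grip":1},
    {"dx":-0.012,"dy":0.097,"dz":0.05,"spin":0,"grip":1}
  ]
}}

```text
time: 8.65
tool_pos: [0.6458, 0.1843, 0.0459]
orientation: [[0.001, 1.0, -0.001], [1.0, -0.001, -0.0], [-0.0, -0.001, -1.0]]
contact_force: [-1.1, 0.2, -3.8]
opening: 0.0326
```

{"method": "drive_tool", "body": {
  "targets": [
    {"dx":0,"dy":0,"dz":0.015,"spin":0,"grip":1},
    {"dx":0,"dy":0,"dz":0.025,"spin":0,"grip":1},
    {"dx":0,"dy":0,"dz":0.031,"spin":0,"grip":1},
    {"dx":0,"dy":0,"dz":0.032,"spin":0,"grip":1},
    {"dx":0,"dy":0,"dz":0.032,"spin":0,"grip":1}
  ]
}}

```text
time: 9.15
tool_pos: [0.6465, 0.1852, 0.0159]
orientation: [[-0.0, 1.0, 0.001], [1.0, 0.0, 0.0], [0.0, 0.001, -1.0]]
contact_force: [-0.5, 1.1, -2.7]
opening: 0.0326
```

{"method": "drive_tool", "body": {
  "targets": [
    {"dx":0,"dy":0,"dz":0.002,"spin":0,"grip":1},
    {"dx":0,"dy":0,"dz":0.003,"spin":0,"grip":1},
    {"dx":0,"dy":0,"dz":0.003,"spin":0,"grip":1}
  ]
}}

```text
time: 9.45
tool_pos: [0.6464, 0.1851, 0.0127]
orientation: [[0.0, 1.0, 0.001], [1.0, -0.0, 0.0], [0.0, 0.001, -1.0]]
contact_force: [0.0, -1.0, -2.1]
opening: 0.0322
```

{"method": "drive_tool", "body": {
  "targets": [
    {"dx":0,"dy":0,"dz":0.001,"spin":0,"grip":1},
    {"dx":0,"dy":0,"dz":0.001,"spin":0,"grip":1}
  ]
}}

```text
time: 9.65
tool_pos: [0.6464, 0.1851, 0.0126]
orientation: [[0.0, 1.0, 0.001], [1.0, -0.0, 0.0], [0.0, 0.001, -1.0]]
contact_force: [-2.5, -1.6, 8.1]
opening: 0.0326
```

{"method": "drive_tool", "body": {
  "targets": [
    {"dx":0,"dy":0,"dz":0,"spin":0,"grip":0},
    {"dx":0,"dy":0,"dz":0,"spin":0,"grip":-0.4},
    {"dx":0,"dy":0,"dz":0,"spin":0,"grip":-0.4},
    {"dx":0,"dy":0,"dz":0,"spin":0,"grip":-0.4},
    {"dx":0,"dy":0,"dz":-0.01,"spin":0,"grip":-0.4}
  ]
}}

```text
time: 10.15
tool_pos: [0.6448, 0.1846, 0.0202]
orientation: [[-0.0, 1.0, -0.003], [1.0, 0.0, -0.001], [-0.001, -0.003, -1.0]]
contact_force: [-0.3, 0.2, 0.2]
opening: 0.0601
```

{"method": "drive_tool", "body": {
  "targets": [
    {"dx":0,"dy":0,"dz":-0.04,"spin":0,"grip":-0.4},
    {"dx":0,"dy":0,"dz":-0.085,"spin":0,"grip":-0.4},
    {"dx":-0.03,"dy":-0.01,"dz":-0.12,"spin":0,"grip":-1},
    {"dx":-0.075,"dy":-0.025,"dz":-0.13,"spin":0,"grip":-1},
    {"dx":-0.12,"dy":-0.04,"dz":-0.13,"spin":0,"grip":-1}
  ]
}}

```text
time: 10.65
tool_pos: [0.6074, 0.0645, 0.1548]
orientation: [[-0.002, 1.0, 0.006], [1.0, 0.002, 0.001], [0.001, 0.006, -1.0]]
contact_force: [0.7, -0.8, -1.5]
opening: 0.0856
```

{"method": "drive_tool", "body": {
  "targets": [
    {"dx":-0.23,"dy":-0.07,"dz":0,"spin":0,"grip":-1},
    {"dx":-0.23,"dy":-0.07,"dz":0,"spin":0,"grip":-1},
    {"dx":-0.23,"dy":-0.07,"dz":0,"spin":0,"grip":-1},
    {"dx":-0.23,"dy":-0.07,"dz":0,"spin":0,"grip":-1},
    {"dx":-0.23,"dy":-0.07,"dz":0,"spin":0,"grip":-1}
  ]
}}

```text
time: 11.15
tool_pos: [0.5349, -0.1683, 0.1523]
orientation: [[0.002, 1.0, 0.001], [1.0, -0.002, -0.001], [-0.001, 0.001, -1.0]]
contact_force: [0.5, -1.1, 0.5]
opening: 0.0854
```

{"method": "drive_tool", "body": {
  "targets": [
    {"dx":-0.23,"dy":-0.07,"dz":0,"spin":0,"grip":-1},
    {"dx":-0.23,"dy":-0.07,"dz":0,"spin":0,"grip":-1},
    {"dx":-0.23,"dy":-0.07,"dz":0,"spin":0,"grip":-1},
    {"dx":-0.23,"dy":-0.07,"dz":0,"spin":0,"grip":-1},
    {"dx":-0.23,"dy":-0.07,"dz":0,"spin":0,"grip":-1}
  ]
}}

```text
time: 11.65
tool_pos: [0.4645, -0.3984, 0.1523]
orientation: [[0.002, 1.0, 0.001], [1.0, -0.002, -0.002], [-0.002, 0.001, -1.0]]
contact_force: [0.4, -0.5, 0.4]
opening: 0.0855
```

```bash
python3 - <<'E'
from h import *
o=arm.get_obs(); print(o['tool_pos'],o['time'],o['opening'],o['joint_pos'].round(1))
a,ai=grab('wrist','wr4'); b,bi=grab('scene','sc4')
c=cv2.cvtColor
cv2.imwrite('pics/v4.png',np.hstack([cv2.resize(c(a,4),(400,300)),cv2.resize(c(b,4)[150:300,230:430],(400,300),interpolation=3)]))
E
```

```text
[ 0.46452809 -0.39839913  0.15232201] 11.65 0.08550724425212096 [37.2 32.2 -1.2 97.9  0.9 49.8 35.5]
```

View pics/v4.png

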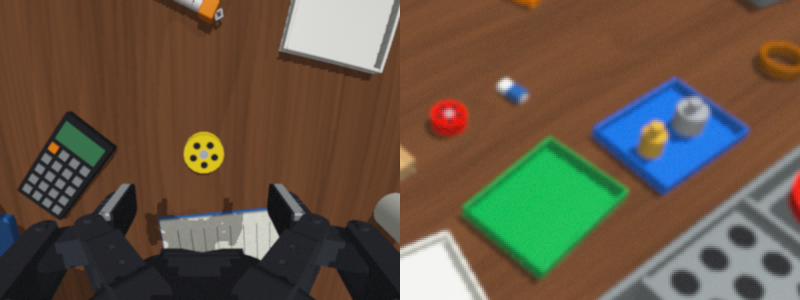

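Both weights stand upright in the blue tray, at (690,117) and (653,140) in the scene half. The yellow pulley is at (204,152) in the wrist half, with the calculator, notebook and cup clear of the fingers. White tray near corners are at (279,50) and (381,73).

```bash
cat >> h.py <<'E'
def blob(im,h0,h1,box,smin=110,vmin=60):
    u0,v0,u1,v1=box; h=cv2.cvtColor(im,cv2.COLOR_BGR2HSV)[v0:v1,u0:u1]
    H=h[...,0].astype(int); m=((H>=h0)&(H<=h1) if h0<=h1 else (H>=h0)|(H<=h1))&(h[...,1]>smin)&(h[...,2]>vmin)
    n,l,st,c=cv2.connectedComponentsWithStats(m.astype(np.uint8)); k=1+st[1:,4].argmax()
    cn=max(cv2.findContours((l==k).astype(np.uint8),0,1)[0],key=len); (c,s,a)=cv2.fitEllipse(cn); return np.array(c)+[u0,v0],s
E
python3 - <<'E'
from h import *
a,ai=load('wr4'); c,s=blob(a,20,35,(200,140,330,250)); print(c,s,'yellow',px2w(ai,[c],.018).round(4))
print('white near corners',px2w(ai,np.array([(279,50),(381,73)])*1.28,.018).round(4).tolist())
b,bi=load('sc4'); print('red',px2w(bi,[blob(b,170,8,(235,190,270,225))[0]],.012).round(4))
E
```

```text
[260.39400101 195.12939835] (51.736270904541016, 54.235164642333984) yellow [[ 0.4666 -0.4137  0.018 ]]
white near corners [[0.5548, -0.2891, 0.018], [0.6859, -0.312, 0.018]]
red [[ 0.4378 -0.001   0.012 ]]
```

{"method": "drive_tool", "body": {
  "targets": [
    {"dx":-0.014,"dy":0.002,"dz":0.03,"spin":0,"grip":-1},
    {"dx":-0.014,"dy":0.002,"dz":0.07,"spin":0,"grip":-1},
    {"dx":-0.014,"dy":0.002,"dz":0.11,"spin":0,"grip":-1},
    {"dx":-0.014,"dy":0.002,"dz":0.135,"spin":0,"grip":-1},
    {"dx":-0.014,"dy":0.002,"dz":0.135,"spin":0,"grip":-1}
  ]
}}

```text
time: 12.25
tool_pos: [0.4661, -0.4065, 0.0133]
orientation: [[-0.001, 1.0, -0.005], [1.0, 0.001, 0.004], [0.004, -0.005, -1.0]]
contact_force: [0.2, -0.2, -0.5]
opening: 0.0855
```

{"method": "drive_tool", "body": {
  "targets": [
    {"dx":0,"dy":0,"dz":0,"spin":0,"grip":-1}
  ]
}}

```text
time: 12.35
tool_pos: [0.4686, -0.4089, 0.0172]
orientation: [[-0.0, 1.0, 0.001], [1.0, 0.0, -0.0], [-0.0, 0.001, -1.0]]
contact_force: [-0.2, -0.1, 0.5]
opening: 0.0854
```

{"method": "drive_tool", "body": {
  "targets": [
    {"dx":-0.004,"dy":-0.001,"dz":0.008,"spin":0,"grip":-1},
    {"dx":-0.004,"dy":-0.001,"dz":0.015,"spin":0,"grip":-1},
    {"dx":-0.004,"dy":-0.001,"dz":0.016,"spin":0,"grip":-1},
    {"dx":-0.004,"dy":-0.001,"dz":0.016,"spin":0,"grip":-1}
  ],
  "newtons": 25
}}

```text
time: 12.75
tool_pos: [0.467, -0.413, 0.0004]
orientation: [[0.0, 1.0, 0.0], [1.0, -0.0, 0.0], [0.0, 0.0, -1.0]]
contact_force: [0.8, 0.3, 0.3]
opening: 0.0857
```

{"method": "drive_tool", "body": {
  "targets": [
    {"dx":0,"dy":0,"dz":0,"spin":0,"grip":1},
    {"dx":0,"dy":0,"dz":0,"spin":0,"grip":1},
    {"dx":0,"dy":0,"dz":0,"spin":0,"grip":1},
    {"dx":0,"dy":0,"dz":0,"spin":0,"grip":1},
    {"dx":0,"dy":0,"dz":0,"spin":0,"grip":1}
  ]
}}

```text
time: 13.25
tool_pos: [0.4672, -0.4131, 0.0008]
orientation: [[-0.0, 1.0, 0.0], [1.0, 0.0, -0.0], [-0.0, 0.0, -1.0]]
contact_force: [-0.6, 0.7, 5.7]
opening: 0.0508
```

{"method": "drive_tool", "body": {
  "targets": [
    {"dx":0,"dy":0,"dz":-0.03,"spin":0,"grip":1},
    {"dx":0,"dy":0,"dz":-0.07,"spin":0,"grip":1},
    {"dx":0.02,"dy":0.02,"dz":-0.1,"spin":3,"grip":1},
    {"dx":0.05,"dy":0.05,"dz":-0.1,"spin":6,"grip":1},
    {"dx":0.08,"dy":0.08,"dz":-0.1,"spin":10,"grip":1}
  ]
}}

```text
time: 13.75
tool_pos: [0.5482, -0.3332, 0.1016]
orientation: [[0.178, 0.984, 0.002], [0.984, -0.178, -0.001], [-0.001, 0.002, -1.0]]
contact_force: [0.0, 0.1, -0.8]
opening: 0.0512
```

{"method": "drive_tool", "body": {
  "targets": [
    {"dx":0.015,"dy":0.045,"dz":0,"spin":0,"grip":1},
    {"dx":0.025,"dy":0.07,"dz":0,"spin":0,"grip":1},
    {"dx":0.025,"dy":0.07,"dz":0,"spin":0,"grip":1},
    {"dx":0.025,"dy":0.07,"dz":0,"spin":0,"grip":1}
  ]
}}

```text
time: 14.15
tool_pos: [0.6199, -0.3202, 0.0995]
orientation: [[0.173, 0.985, -0.001], [0.985, -0.173, 0.0], [-0.0, -0.001, -1.0]]
contact_force: [-1.0, -0.2, 0.1]
opening: 0.0513
```

```bash
python3 - <<'E'
from h import *
o=arm.get_obs(); print(o['tool_pos'],o['time'],o['opening'],o['orientation'].round(3).tolist())
a,ai=grab('wrist','wr5'); b,bi=grab('side','sd5')
c=cv2.cvtColor
cv2.imwrite('pics/v5.png',np.hstack([cv2.resize(c(a,4),(400,300)),cv2.resize(c(b,4)[80:200,180:340],(400,300),interpolation=3)]))
E
```

```text
[ 0.61987998 -0.32021646  0.09953421] 14.15 0.05126565601625988 [[0.173, 0.985, -0.001], [0.985, -0.173, 0.0], [-0.0, -0.001, -1.0]]
```

View pics/v5.png

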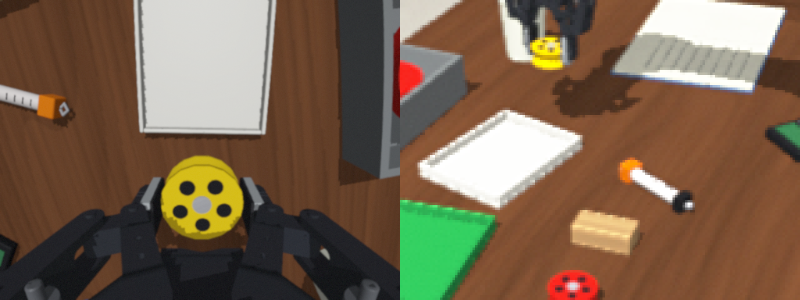

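The yellow pulley is held level. White tray near rim corners are at (139,133) and (267,134) in the wrist half, now aligned with the image axes.

```bash
python3 - <<'E'
from h import *
a,ai=load('wr5'); o=arm.get_obs(); R=o['orientation']; t=o['tool_pos']
P=px2w(ai,np.array([(139,133),(267,134),(272,0),(134,0)])*1.28,.018); print(P.round(4).tolist())
d=P[1]-P[0]; d/=np.linalg.norm(d); u=np.array([-d[1],d[0],0]); m=(P[0]+P[1])/2; c=m+.085*u
print('tilt',np.degrees(np.arctan2(d[1],d[0])),'len',np.linalg.norm(P[1]-P[0]),'centre',c.round(4))
print('balance orange end near', px2w(ai,np.array([(62,108)])*1.28,.011).round(3))
for k in (-.038,.038):
    g=c+k*u; print('goal',g.round(4),'tool shift',(R.T@(g-t)).round(4))
E
```

```text
[[0.5599, -0.2876, 0.018], [0.6896, -0.3114, 0.018], [0.7075, -0.1885, 0.018], [0.5845, -0.1668, 0.018]]
tilt -10.401163929395022 len 0.13180090716710666 centre [ 0.6401 -0.2159  0.018 ]
balance orange end near [[ 0.483 -0.248  0.011]]
goal [ 0.6332 -0.2533  0.018 ] tool shift [0.07   0.0027 0.0818]
goal [ 0.647  -0.1785  0.018 ] tool shift [0.146  0.0031 0.0817]
```

{"method": "drive_tool", "body": {
  "targets": [
    {"dx":0.035,"dy":0.002,"dz":0,"spin":0,"grip":1},
    {"dx":0.068,"dy":0.003,"dz":0,"spin":0,"grip":1},
    {"dx":0.069,"dy":0.003,"dz":0.03,"spin":0,"grip":1},
    {"dx":0.069,"dy":0.003,"dz":0.06,"spin":0,"grip":1},
    {"dx":0.069,"dy":0.003,"dz":0.08,"spin":0,"grip":1}
  ]
}}

```text
time: 14.75
tool_pos: [0.6328, -0.2537, 0.0185]
orientation: [[0.175, 0.985, -0.003], [0.985, -0.175, 0.0], [-0.0, -0.003, -1.0]]
contact_force: [-0.2, 0.2, -0.6]
opening: 0.0508
```

{"method": "drive_tool", "body": {
  "targets": [
    {"dx":0,"dy":0,"dz":0.006,"spin":0,"grip":1},
    {"dx":0,"dy":0,"dz":0.01,"spin":0,"grip":1},
    {"dx":0,"dy":0,"dz":0.01,"spin":0,"grip":1}
  ]
}}

```text
time: 15.05
tool_pos: [0.6352, -0.2538, 0.0109]
orientation: [[0.174, 0.985, 0.001], [0.985, -0.174, -0.0], [-0.0, 0.001, -1.0]]
contact_force: [-0.4, -0.3, -0.2]
opening: 0.0511
```

{"method": "drive_tool", "body": {
  "targets": [
    {"dx":0,"dy":-0.002,"dz":0.003,"spin":0,"grip":1},
    {"dx":0,"dy":-0.002,"dz":0.005,"spin":0,"grip":1},
    {"dx":0,"dy":-0.002,"dz":0.0055,"spin":0,"grip":1},
    {"dx":0,"dy":-0.002,"dz":0.0055,"spin":0,"grip":1}
  ]
}}

```text
time: 15.45
tool_pos: [0.6334, -0.2528, 0.005]
orientation: [[0.174, 0.985, 0.0], [0.985, -0.174, -0.0], [-0.0, 0.0, -1.0]]
contact_force: [-0.5, 0.5, 0.2]
opening: 0.0509
```

{"method": "drive_tool", "body": {
  "targets": [
    {"dx":0,"dy":0,"dz":0.001,"spin":0,"grip":1},
    {"dx":0,"dy":0,"dz":0.001,"spin":0,"grip":1}
  ]
}}

```text
time: 15.65
tool_pos: [0.6335, -0.2528, 0.0048]
orientation: [[0.174, 0.985, 0.0], [0.985, -0.174, -0.0], [-0.0, 0.0, -1.0]]
contact_force: [-2.5, 0.9, 7.1]
opening: 0.0505
```

{"method": "drive_tool", "body": {
  "targets": [
    {"dx":0,"dy":0,"dz":0,"spin":0,"grip":-0.2},
    {"dx":0,"dy":0,"dz":0,"spin":0,"grip":-0.5},
    {"dx":0,"dy":0,"dz":0,"spin":0,"grip":-0.5},
    {"dx":0,"dy":0,"dz":-0.03,"spin":0,"grip":-0.5},
    {"dx":0,"dy":0,"dz":-0.075,"spin":0,"grip":-0.5}
  ]
}}

```text
time: 16.15
tool_pos: [0.6308, -0.2518, 0.0765]
orientation: [[0.173, 0.985, -0.006], [0.985, -0.173, 0.002], [0.001, -0.006, -1.0]]
contact_force: [0.7, -0.9, -1.1]
opening: 0.0643
```

{"method": "drive_tool", "body": {
  "targets": [
    {"dx":0.02,"dy":-0.023,"dz":-0.035,"spin":0,"grip":-1},
    {"dx":0.053,"dy":-0.06,"dz":-0.035,"spin":-3,"grip":-1},
    {"dx":0.086,"dy":-0.098,"dz":-0.035,"spin":-6,"grip":-1},
    {"dx":0.119,"dy":-0.135,"dz":-0.035,"spin":-10,"grip":-1},
    {"dx":0.15,"dy":-0.17,"dz":-0.035,"spin":-10,"grip":-1}
  ]
}}

```text
time: 16.65
tool_pos: [0.4904, -0.0739, 0.114]
orientation: [[-0.002, 1.0, 0.0], [1.0, 0.002, 0.0], [0.0, 0.0, -1.0]]
contact_force: [1.3, 0.8, -0.5]
opening: 0.0858
```

{"method": "drive_tool", "body": {
  "targets": [
    {"dx":0.033,"dy":-0.035,"dz":0,"spin":0,"grip":-1},
    {"dx":0.065,"dy":-0.053,"dz":0,"spin":0,"grip":-1},
    {"dx":0.065,"dy":-0.053,"dz":0,"spin":0,"grip":-1},
    {"dx":0.065,"dy":-0.053,"dz":0,"spin":0,"grip":-1}
  ]
}}

```text
time: 17.05
tool_pos: [0.4392, -0.0101, 0.1141]
orientation: [[-0.002, 1.0, 0.001], [1.0, 0.002, -0.0], [-0.0, 0.001, -1.0]]
contact_force: [0.3, -0.9, -0.2]
opening: 0.0852
```

```bash
python3 - <<'E'
from h import *
o=arm.get_obs(); print(o['tool_pos'],o['time'],o['opening'],o['orientation'].round(3).tolist())
a,ai=grab('wrist','wr6'); b,bi=grab('scene','sc6')
c=cv2.cvtColor
cv2.imwrite('pics/v6.png',np.hstack([cv2.resize(c(a,4),(400,300)),cv2.resize(c(b,4)[230:360,150:323],(400,300),interpolation=3)]))
E
```

```text
[ 0.43923211 -0.01009189  0.11408732] 17.05 0.08524679692719206 [[-0.002, 1.0, 0.001], [1.0, 0.002, -0.0], [-0.0, 0.001, -1.0]]
```

View pics/v6.png

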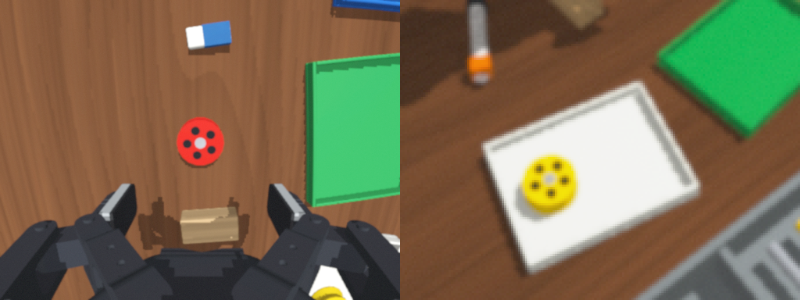

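The yellow pulley lies flat in the white tray, at (548,184) in the scene half. The red pulley is at (200,142) in the wrist half, with the block (210,225) and eraser (208,35) clear of the grip.

```bash
python3 - <<'E'
from h import *
a,ai=load('wr6'); c,s=blob(a,170,8,(200,130,320,230)); o=arm.get_obs(); p=px2w(ai,[c],.018)[0]; print(c,s,'red',p.round(4),(o['orientation'].T@(p-o['tool_pos'])).round(4))
E
```

```text
[255.9797821  180.79555893] (60.81048583984375, 63.269493103027344) red [ 0.4373 -0.0007  0.018 ] [ 0.0108 -0.0028  0.096 ]
```

{"method": "drive_tool", "body": {
  "targets": [
    {"dx":0.01,"dy":-0.002,"dz":0.03,"spin":0,"grip":-1},
    {"dx":0.01,"dy":-0.002,"dz":0.07,"spin":0,"grip":-1},
    {"dx":0.01,"dy":-0.002,"dz":0.097,"spin":0,"grip":-1},
    {"dx":0.01,"dy":-0.002,"dz":0.097,"spin":0,"grip":-1},
    {"dx":0.01,"dy":-0.002,"dz":0.097,"spin":0,"grip":-1}
  ]
}}

```text
time: 17.65
tool_pos: [0.4373, -0.0015, 0.0169]
orientation: [[0.002, 1.0, -0.001], [1.0, -0.002, -0.0], [-0.0, -0.001, -1.0]]
contact_force: [0.5, 0.5, 1.5]
opening: 0.0857
```

{"method": "drive_tool", "body": {
  "targets": [
    {"dx":0,"dy":0,"dz":0.008,"spin":0,"grip":-1},
    {"dx":0,"dy":0,"dz":0.013,"spin":0,"grip":-1},
    {"dx":0,"dy":0,"dz":0.013,"spin":0,"grip":-1}
  ]
}}

```text
time: 17.95
tool_pos: [0.4371, -0.0006, 0.0039]
orientation: [[0.0, 1.0, 0.0], [1.0, -0.0, -0.0], [-0.0, 0.0, -1.0]]
contact_force: [0.2, 0.3, -0.5]
opening: 0.0852
```

{"method": "drive_tool", "body": {
  "targets": [
    {"dx":0,"dy":0,"dz":0.003,"spin":0,"grip":-1},
    {"dx":0,"dy":0,"dz":0.003,"spin":0,"grip":-1}
  ]
}}

```text
time: 18.15
tool_pos: [0.4369, -0.0005, 0.0008]
orientation: [[-0.0, 1.0, 0.0], [1.0, 0.0, -0.0], [-0.0, 0.0, -1.0]]
contact_force: [0.3, -0.2, 0.8]
opening: 0.0853
```

{"method": "drive_tool", "body": {
  "targets": [
    {"dx":0,"dy":0,"dz":0,"spin":0,"grip":1},
    {"dx":0,"dy":0,"dz":0,"spin":0,"grip":1},
    {"dx":0,"dy":0,"dz":0,"spin":0,"grip":1},
    {"dx":0,"dy":0,"dz":0,"spin":0,"grip":1},
    {"dx":0,"dy":0,"dz":0,"spin":0,"grip":1}
  ]
}}

```text
time: 18.65
tool_pos: [0.437, -0.0005, 0.0011]
orientation: [[-0.0, 1.0, 0.0], [1.0, 0.0, -0.0], [-0.0, 0.0, -1.0]]
contact_force: [-1.2, 0.3, 4.5]
opening: 0.051
```

{"method": "drive_tool", "body": {
  "targets": [
    {"dx":0,"dy":0,"dz":-0.03,"spin":0,"grip":1},
    {"dx":0,"dy":0,"dz":-0.07,"spin":0,"grip":1},
    {"dx":-0.01,"dy":0.015,"dz":-0.1,"spin":3,"grip":1},
    {"dx":-0.035,"dy":0.045,"dz":-0.1,"spin":6,"grip":1},
    {"dx":-0.065,"dy":0.08,"dz":-0.1,"spin":6,"grip":1}
  ]
}}

```text
time: 19.15
tool_pos: [0.5179, -0.0651, 0.1023]
orientation: [[0.103, 0.995, 0.002], [0.995, -0.103, 0.001], [0.001, 0.002, -1.0]]
contact_force: [1.7, 0.1, 0.4]
opening: 0.0509
```

{"method": "drive_tool", "body": {
  "targets": [
    {"dx":-0.025,"dy":0.03,"dz":0,"spin":2,"grip":1},
    {"dx":-0.055,"dy":0.065,"dz":0,"spin":4,"grip":1},
    {"dx":-0.085,"dy":0.1,"dz":0,"spin":4,"grip":1},
    {"dx":-0.099,"dy":0.115,"dz":0,"spin":4,"grip":1},
    {"dx":-0.099,"dy":0.115,"dz":0,"spin":4,"grip":1}
  ]
}}

```text
time: 19.65
tool_pos: [0.6221, -0.1798, 0.1006]
orientation: [[0.177, 0.984, 0.001], [0.984, -0.177, -0.002], [-0.002, 0.002, -1.0]]
contact_force: [0.3, -0.8, -0.2]
opening: 0.0509
```

{"method": "drive_tool", "body": {
  "targets": [
    {"dx":0.006,"dy":0.024,"dz":0.01,"spin":0,"grip":1},
    {"dx":0.006,"dy":0.024,"dz":0.04,"spin":0,"grip":1},
    {"dx":0.006,"dy":0.024,"dz":0.07,"spin":0,"grip":1},
    {"dx":0.006,"dy":0.024,"dz":0.085,"spin":0,"grip":1},
    {"dx":0.006,"dy":0.024,"dz":0.085,"spin":0,"grip":1}
  ]
}}

```text
time: 20.15
tool_pos: [0.643, -0.1729, 0.0134]
orientation: [[0.173, 0.985, -0.005], [0.985, -0.173, 0.002], [0.001, -0.005, -1.0]]
contact_force: [-0.2, 0.7, -0.3]
opening: 0.0509
```

{"method": "drive_tool", "body": {
  "targets": [
    {"dx":0,"dy":0,"dz":0.005,"spin":0,"grip":1},
    {"dx":0,"dy":0,"dz":0.006,"spin":0,"grip":1},
    {"dx":0,"dy":0,"dz":0.006,"spin":0,"grip":1}
  ]
}}

```text
time: 20.45
tool_pos: [0.6463, -0.1744, 0.0109]
orientation: [[0.174, 0.985, 0.002], [0.985, -0.174, -0.0], [-0.0, 0.002, -1.0]]
contact_force: [0.2, -0.0, -0.2]
opening: 0.0507
```

{"method": "drive_tool", "body": {
  "targets": [
    {"dx":-0.003,"dy":0,"dz":0.003,"spin":0,"grip":1},
    {"dx":-0.003,"dy":0,"dz":0.005,"spin":0,"grip":1},
    {"dx":-0.003,"dy":0,"dz":0.0055,"spin":0,"grip":1},
    {"dx":-0.003,"dy":0,"dz":0.0055,"spin":0,"grip":1}
  ]
}}

```text
time: 20.85
tool_pos: [0.6452, -0.1782, 0.0053]
orientation: [[0.174, 0.985, 0.0], [0.985, -0.174, -0.001], [-0.001, 0.001, -1.0]]
contact_force: [-1.7, -0.9, 5.5]
opening: 0.0513
```

{"method": "drive_tool", "body": {
  "targets": [
    {"dx":0,"dy":0,"dz":0.0005,"spin":0,"grip":1},
    {"dx":0,"dy":0,"dz":0.0005,"spin":0,"grip":1}
  ]
}}

```text
time: 21.05
tool_pos: [0.6452, -0.1782, 0.0052]
orientation: [[0.174, 0.985, 0.0], [0.985, -0.174, -0.001], [-0.001, 0.001, -1.0]]
contact_force: [-2.8, 0.2, 10.0]
opening: 0.0508
```

{"method": "drive_tool", "body": {
  "targets": [
    {"dx":0,"dy":0,"dz":0,"spin":0,"grip":-0.2},
    {"dx":0,"dy":0,"dz":0,"spin":0,"grip":-0.5},
    {"dx":0,"dy":0,"dz":0,"spin":0,"grip":-0.5},
    {"dx":0,"dy":0,"dz":-0.03,"spin":0,"grip":-0.5},
    {"dx":0,"dy":0,"dz":-0.075,"spin":0,"grip":-0.5}
  ]
}}

```text
time: 21.55
tool_pos: [0.6425, -0.1764, 0.0765]
orientation: [[0.173, 0.985, -0.006], [0.985, -0.173, 0.002], [0.0, -0.007, -1.0]]
contact_force: [0.2, -0.3, -0.0]
opening: 0.0638
```

{"method": "drive_tool", "body": {
  "targets": [
    {"dx":-0.01,"dy":-0.02,"dz":-0.04,"spin":-6,"grip":-1},
    {"dx":-0.026,"dy":-0.06,"dz":-0.06,"spin":-14,"grip":-1},
    {"dx":-0.042,"dy":-0.105,"dz":-0.06,"spin":-22,"grip":-1},
    {"dx":-0.06,"dy":-0.15,"dz":-0.06,"spin":-30,"grip":-1},
    {"dx":-0.08,"dy":-0.194,"dz":-0.06,"spin":-38,"grip":-1}
  ]
}}

```text
time: 22.05
tool_pos: [0.4383, -0.2223, 0.1389]
orientation: [[-0.475, 0.88, 0.0], [0.88, 0.475, -0.0], [-0.0, 0.0, -1.0]]
contact_force: [-0.3, -0.8, -0.1]
opening: 0.0854
```

{"method": "drive_tool", "body": {
  "targets": [
    {"dx":0,"dy":0,"dz":0,"spin":-8,"grip":-1},
    {"dx":0,"dy":0,"dz":0,"spin":-16,"grip":-1},
    {"dx":0,"dy":0,"dz":0,"spin":-24,"grip":-1},
    {"dx":0,"dy":0,"dz":0,"spin":-32,"grip":-1},
    {"dx":0,"dy":0,"dz":0,"spin":-34,"grip":-1}
  ]
}}

```text
time: 22.55
tool_pos: [0.44, -0.2224, 0.1387]
orientation: [[-0.885, 0.466, 0.0], [0.466, 0.885, 0.0], [0.0, 0.0, -1.0]]
contact_force: [-0.2, -0.0, 0.4]
opening: 0.0856
```

```bash
python3 - <<'E'
from h import *
o=arm.get_obs(); print(o['tool_pos'],o['time'],o['opening'],o['orientation'].round(3).tolist(),o['joint_pos'].round(0))
a,ai=grab('wrist','wr7'); b,bi=grab('scene','sc7')
c=cv2.cvtColor
cv2.imwrite('pics/v7.png',np.hstack([cv2.resize(c(a,4),(400,300)),cv2.resize(c(b,4)[210:360,150:350],(400,300),interpolation=3)]))
E
```

```text
[ 0.43999887 -0.2223828   0.13871991] 22.55 0.08560761622248252 [[-0.885, 0.466, 0.0], [0.466, 0.885, 0.0], [0.0, 0.0, -1.0]] [ 35.  24. -17. 115.  10.  42.  74.]
```

View pics/v7.png

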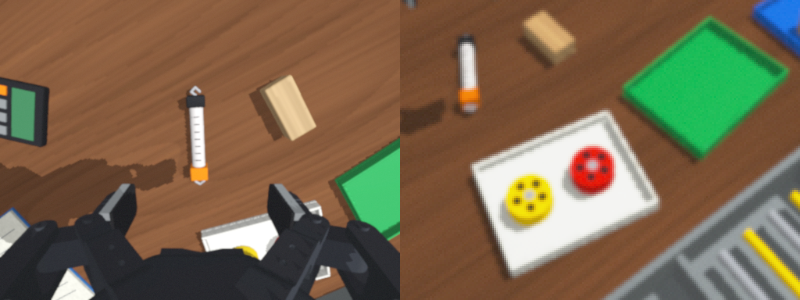

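Both pulleys lie flat side by side in the white tray, at (529,198) and (592,168) in the scene half. In the wrist half the balance has its black end at (196,100) and orange end at (199,174); the block is at (288,107).

```bash
python3 - <<'E'
from h import *
a,ai=load('wr7'); o=arm.get_obs(); R=o['orientation']; t=o['tool_pos']
P=px2w(ai,np.array([(197,107.5),(199,167),(195.5,89),(200,183)])*1.28,[.016,.016,.011,.011]); print(P.round(4).tolist())
print(np.linalg.norm(P[0]-P[1]),np.linalg.norm(P[2]-P[3]))
for k in (0,2):
    m=(P[k]+P[k+1])/2; d=P[k]-P[k+1]; print('mid',m.round(4),'ang',np.degrees(np.arctan2(d[1],d[0])),'shift',(R.T@(m-t)).round(4),'tool x ang',np.degrees(np.arctan2(R[1,0],R[0,0])))
E
```

```text
[[0.3983, -0.2071, 0.016], [0.4652, -0.2399, 0.016], [0.3788, -0.1988, 0.011], [0.4873, -0.2502, 0.011]]
0.07449930460305923 0.12004613628351503
mid [ 0.4318 -0.2235  0.016 ] ang 153.8308500584022 shift [ 0.0068 -0.0049  0.1227] tool x ang 151.99158408647506
mid [ 0.4331 -0.2245  0.011 ] ang 154.61438740732896 shift [ 0.0052 -0.0052  0.1277] tool x ang 151.99158408647506
```

{"method": "drive_tool", "body": {
  "targets": [
    {"dx":0.006,"dy":-0.005,"dz":0.03,"spin":-2,"grip":-1},
    {"dx":0.006,"dy":-0.005,"dz":0.07,"spin":-2,"grip":-1},
    {"dx":0.006,"dy":-0.005,"dz":0.1,"spin":-2,"grip":-1},
    {"dx":0.006,"dy":-0.005,"dz":0.12,"spin":-2,"grip":-1},
    {"dx":0.006,"dy":-0.005,"dz":0.12,"spin":-2,"grip":-1}
  ]
}}

```text
time: 23.15
tool_pos: [0.4306, -0.223, 0.0166]
orientation: [[-0.898, 0.439, -0.005], [0.439, 0.898, 0.002], [0.005, -0.0, -1.0]]
contact_force: [0.1, 1.0, 0.6]
opening: 0.086
```

{"method": "drive_tool", "body": {
  "targets": [
    {"dx":0,"dy":0,"dz":0.006,"spin":0,"grip":-0.5},
    {"dx":0,"dy":0,"dz":0.012,"spin":0,"grip":-0.5},
    {"dx":0,"dy":0,"dz":0.012,"spin":0,"grip":-0.5}
  ]
}}

```text
time: 23.45
tool_pos: [0.4327, -0.2241, 0.007]
orientation: [[-0.899, 0.439, 0.0], [0.439, 0.899, -0.0], [-0.001, -0.0, -1.0]]
contact_force: [0.2, -0.1, 0.2]
opening: 0.0642
```

{"method": "drive_tool", "body": {
  "targets": [
    {"dx":0,"dy":0,"dz":0.003,"spin":0,"grip":-0.5},
    {"dx":0,"dy":0,"dz":0.003,"spin":0,"grip":1},
    {"dx":0,"dy":0,"dz":0.003,"spin":0,"grip":1},
    {"dx":0,"dy":0,"dz":0.003,"spin":0,"grip":1},
    {"dx":0,"dy":0,"dz":0.003,"spin":0,"grip":1}
  ]
}}

```text
time: 23.95
tool_pos: [0.4326, -0.224, 0.0041]
orientation: [[-0.899, 0.438, 0.0], [0.438, 0.899, -0.0], [-0.0, -0.0, -1.0]]
contact_force: [-0.1, -0.2, 2.7]
opening: 0.0143
```

{"method": "drive_tool", "body": {
  "targets": [
    {"dx":0,"dy":0,"dz":0,"spin":0,"grip":1},
    {"dx":0,"dy":0,"dz":0,"spin":0,"grip":1},
    {"dx":0,"dy":0,"dz":0,"spin":0,"grip":1}
  ]
}}

```text
time: 24.25
tool_pos: [0.4326, -0.224, 0.0041]
orientation: [[-0.899, 0.438, 0.0], [0.438, 0.899, -0.0], [-0.0, -0.0, -1.0]]
contact_force: [-0.7, 0.4, 5.6]
opening: 0.0151
```

{"method": "drive_tool", "body": {
  "targets": [
    {"dx":0,"dy":0,"dz":-0.03,"spin":0,"grip":1},
    {"dx":0,"dy":0,"dz":-0.07,"spin":0,"grip":1},
    {"dx":-0.005,"dy":0.02,"dz":-0.11,"spin":5,"grip":1},
    {"dx":-0.014,"dy":0.055,"dz":-0.12,"spin":12,"grip":1},
    {"dx":-0.024,"dy":0.095,"dz":-0.12,"spin":20,"grip":1}
  ]
}}

```text
time: 24.75
tool_pos: [0.4973, -0.1499, 0.126]
orientation: [[-0.688, 0.725, 0.004], [0.725, 0.688, -0.002], [-0.004, 0.002, -1.0]]
contact_force: [1.5, -0.7, -0.9]
opening: 0.0149
```

```bash
python3 - <<'E'
from h import *
o=arm.get_obs(); R=o['orientation']; t=o['tool_pos']; print(t,o['opening'],o['contact_force'])
print((R.T@(np.array([.630,.0085,t[2]])-t)).round(4),'x ang',np.degrees(np.arctan2(R[1,0],R[0,0])))
E
```

```text
[ 0.49725065 -0.14994306  0.12599751] 0.014947211659389122 [ 1.45323647 -0.68525475 -0.90048431]
[2.350e-02 2.054e-01 2.000e-04] x ang 133.50142799702562
```

{"method": "drive_tool", "body": {
  "targets": [
    {"dx":0.004,"dy":0.045,"dz":0,"spin":8,"grip":1},
    {"dx":0.009,"dy":0.09,"dz":0,"spin":16,"grip":1},
    {"dx":0.014,"dy":0.135,"dz":0,"spin":24,"grip":1},
    {"dx":0.02,"dy":0.175,"dz":0,"spin":31,"grip":1},
    {"dx":0.023,"dy":0.2,"dz":0,"spin":37,"grip":1}
  ]
}}

```text
time: 25.25
tool_pos: [0.6249, 0.0107, 0.1234]
orientation: [[-0.121, 0.993, 0.0], [0.993, 0.121, 0.002], [0.002, 0.001, -1.0]]
contact_force: [-0.4, -0.4, -0.3]
opening: 0.0146
```

{"method": "drive_tool", "body": {
  "targets": [
    {"dx":0,"dy":0,"dz":0.02,"spin":0,"grip":1},
    {"dx":0,"dy":0,"dz":0.02,"spin":0,"grip":1},
    {"dx":0,"dy":0,"dz":0.02,"spin":0,"grip":1}
  ]
}}

```text
time: 25.55
tool_pos: [0.6226, 0.0056, 0.1032]
orientation: [[-0.121, 0.993, -0.002], [0.993, 0.121, -0.001], [-0.0, -0.002, -1.0]]
contact_force: [-1.1, 0.5, -0.6]
opening: 0.0149
```

```bash
python3 - <<'E'
from h import *
o=arm.get_obs(); print(o['tool_pos'],o['time'],o['opening'],o['orientation'].round(3).tolist())
a,ai=grab('wrist','wr8'); b,bi=grab('side','sd8')
c=cv2.cvtColor
cv2.imwrite('pics/v8.png',np.hstack([cv2.resize(c(a,4),(400,300)),cv2.resize(c(b,4)[100:220,120:280],(400,300),interpolation=3)]))
E
```

```text
[0.6225538  0.00559356 0.10320429] 25.55 0.014858817405165311 [[-0.121, 0.993, -0.002], [0.993, 0.121, -0.001], [-0.0, -0.002, -1.0]]
```

View pics/v8.png

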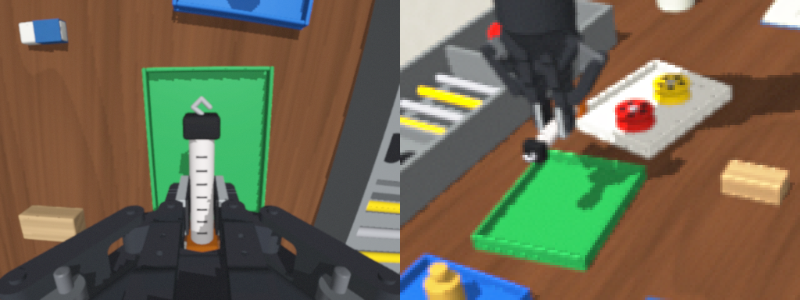

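The balance is held by its tube, lined up with the green tray. The tray's far corners are at (143,68) and (272,68) in the wrist half.

```bash
python3 - <<'E'
from h import *
a,ai=load('wr8'); o=arm.get_obs(); R=o['orientation']; t=o['tool_pos']
P=px2w(ai,np.array([(143,68),(272.5,67.5)])*1.28,.018); d=P[1]-P[0]; L=np.linalg.norm(d); d/=L; u=np.array([d[1],-d[0],0]); c=P.mean(0)+.085*u
print(P.round(4).tolist(),L,'tilt',np.degrees(np.arctan2(d[1],d[0])),'c',c.round(4),'shift',(R.T@(c-t)).round(4))
# pitch of balance: predicted pixels of black block centre top for level pose
for k in (.049,): 
    q=t+R[:,0]*k; print([ (w2px(ai,[q+[0,0,h]])[0]/1.28).round(1).tolist() for h in (-.004,.007,.018)])
E
```

```text
[[0.5551, 0.0837, 0.018], [0.6802, 0.0995, 0.018]] 0.1261158740373307 tilt 7.207204518787035 c [0.6283 0.0073 0.018 ] shift [0.0014 0.005  0.0863]
[[203.1, 117.4], [203.1, 119.9], [203.2, 122.9]]
```

{"method": "drive_tool", "body": {
  "targets": [
    {"dx":0.001,"dy":0.006,"dz":0.03,"spin":0,"grip":1},
    {"dx":0.001,"dy":0.006,"dz":0.06,"spin":0,"grip":1},
    {"dx":0.001,"dy":0.006,"dz":0.08,"spin":0,"grip":1},
    {"dx":0.001,"dy":0.006,"dz":0.087,"spin":0,"grip":1},
    {"dx":0.001,"dy":0.006,"dz":0.087,"spin":0,"grip":1}
  ]
}}

```text
time: 26.15
tool_pos: [0.629, 0.0075, 0.0166]
orientation: [[-0.121, 0.993, -0.001], [0.993, 0.121, -0.0], [-0.0, -0.001, -1.0]]
contact_force: [1.1, 0.5, 1.0]
opening: 0.0147
```

{"method": "drive_tool", "body": {
  "targets": [
    {"dx":0,"dy":0,"dz":0.003,"spin":0,"grip":1},
    {"dx":0,"dy":0,"dz":0.005,"spin":0,"grip":1},
    {"dx":0,"dy":0,"dz":0.005,"spin":0,"grip":1}
  ]
}}

```text
time: 26.45
tool_pos: [0.6299, 0.0081, 0.0125]
orientation: [[-0.122, 0.993, 0.001], [0.993, 0.122, 0.0], [-0.0, 0.001, -1.0]]
contact_force: [0.3, 0.7, -0.9]
opening: 0.0148
```

{"method": "drive_tool", "body": {
  "targets": [
    {"dx":0,"dy":0,"dz":0.002,"spin":0,"grip":1},
    {"dx":0,"dy":0,"dz":0.0035,"spin":0,"grip":1},
    {"dx":0,"dy":0,"dz":0.0035,"spin":0,"grip":1}
  ]
}}

```text
time: 26.75
tool_pos: [0.6294, 0.0082, 0.0082]
orientation: [[-0.122, 0.993, -0.0], [0.993, 0.122, -0.0], [-0.0, -0.0, -1.0]]
contact_force: [-0.1, -0.1, -0.3]
opening: 0.0147
```

{"method": "drive_tool", "body": {
  "targets": [
    {"dx":0,"dy":0,"dz":0.001,"spin":0,"grip":1},
    {"dx":0,"dy":0,"dz":0.001,"spin":0,"grip":1}
  ]
}}

```text
time: 26.95
tool_pos: [0.6294, 0.0082, 0.0081]
orientation: [[-0.122, 0.993, -0.0], [0.993, 0.122, -0.0], [-0.0, -0.0, -1.0]]
contact_force: [-2.9, 0.2, 6.6]
opening: 0.0149
```

{"method": "drive_tool", "body": {
  "targets": [
    {"dx":0,"dy":0,"dz":0,"spin":0,"grip":0.5},
    {"dx":0,"dy":0,"dz":0,"spin":0,"grip":0},
    {"dx":0,"dy":0,"dz":0,"spin":0,"grip":0},
    {"dx":0,"dy":0,"dz":0,"spin":0,"grip":0},
    {"dx":0,"dy":0,"dz":-0.02,"spin":0,"grip":0}
  ]
}}

```text
time: 27.45
tool_pos: [0.6271, 0.0081, 0.0251]
orientation: [[-0.122, 0.993, -0.005], [0.993, 0.122, -0.0], [0.0, -0.005, -1.0]]
contact_force: [-0.1, -0.0, -1.0]
opening: 0.0424
```

{"method": "drive_tool", "body": {
  "targets": [
    {"dx":0,"dy":0,"dz":-0.045,"spin":0,"grip":0},
    {"dx":0,"dy":0,"dz":-0.09,"spin":0,"grip":0},
    {"dx":0,"dy":0,"dz":-0.14,"spin":0,"grip":0},
    {"dx":0,"dy":-0.04,"dz":-0.17,"spin":0,"grip":0},
    {"dx":0,"dy":-0.08,"dz":-0.18,"spin":0,"grip":0}
  ]
}}

```text
time: 27.95
tool_pos: [0.5517, -0.0014, 0.2109]
orientation: [[-0.122, 0.993, 0.007], [0.993, 0.122, 0.0], [-0.0, 0.007, -1.0]]
contact_force: [-0.8, -0.4, 0.4]
opening: 0.0428
```

{"method": "drive_tool", "body": {
  "targets": [
    {"dx":0,"dy":-0.04,"dz":-0.02,"spin":0,"grip":0},
    {"dx":0,"dy":-0.07,"dz":-0.03,"spin":0,"grip":0},
    {"dx":0,"dy":-0.07,"dz":-0.03,"spin":0,"grip":0},
    {"dx":0,"dy":-0.07,"dz":-0.03,"spin":0,"grip":0}
  ]
}}

```text
time: 28.35
tool_pos: [0.4808, -0.0102, 0.2378]
orientation: [[-0.122, 0.993, 0.002], [0.993, 0.122, 0.0], [-0.0, 0.002, -1.0]]
contact_force: [-0.0, -0.1, -0.4]
opening: 0.0425
```

```bash
python3 - <<'E'
from h import *
o=arm.get_obs(); print(o['tool_pos'],o['time'],o['contact_force'])
b,bi=grab('scene','sc9'); s,si=grab('side','sd9')
c=cv2.cvtColor
cv2.imwrite('pics/v9.png',np.hstack([cv2.resize(c(b,4)[160:360,170:420],(400,320),interpolation=3),cv2.resize(c(s,4)[110:310,50:300],(400,320),interpolation=3)]))
E
```

```text
[ 0.48077933 -0.01018285  0.23777256] 28.35 [-0.02387259 -0.11918455 -0.40551772]
```

View pics/v9.png

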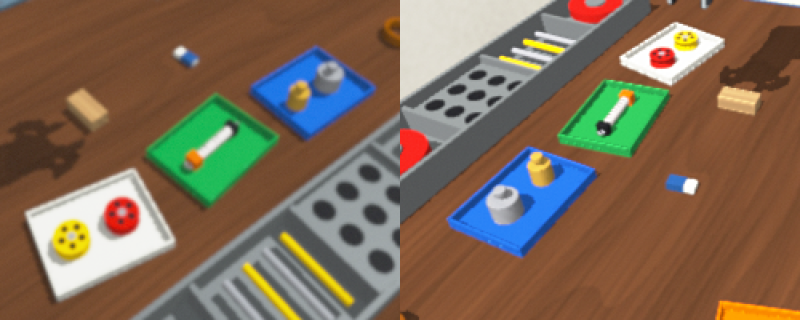

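Both views show everything in place. The weights are upright in blue at (329,77) and (298,95), the pulleys flat in white at (71,238) and (122,214), and the balance lengthwise in green at (211,147). I'll check that the block and eraser haven't moved, then hand in.

```bash
python3 - <<'E'
from h import *
s0,_=load('side0'); s9,_=load('sd9')
for n,(u0,v0,u1,v1) in {'block':(238,172,265,190),'eraser':(204,218,228,238)}.items():
    t=s0[v0:v1,u0:u1]
    r=cv2.matchTemplate(s9[v0-8:v1+8,u0-8:u1+8],t,cv2.TM_CCOEFF_NORMED); _,m,_,l=cv2.minMaxLoc(r); print(n,round(m,3),'shift px',l[0]-8,l[1]-8)
arm.job_done(); print('done',arm.get_obs()['time'])
E
```

```text
block 0.94 shift px 0 0
eraser 0.999 shift px 0 0
the job is handed in; nothing more can be done
the job is handed in; nothing more can be done
```

All five parts are in their trays, placed in the order asked, and the job was handed in at about 28.5 s on the robot's clock (limit 112 s). I lowered each part until the wrist force showed it touching the tray floor, then released it.

- **Blue tray:** the steel and brass weights stand upright on the floor.
- **White tray:** the yellow and red pulleys lie flat, side by side, about 75 mm apart.
- **Green tray:** the spring balance lies along the tray's long side. The direction was set to the tray's tilt measured beforehand, 7.2° from one reading and 7.0° commanded.

The last scene and side pictures showed all of this, with the gripper well clear. Comparing the side picture from before and after showed no shift of the wooden block or the eraser, to within a pixel. The highest wrist force I read was about 10 N, but forces were only reported at the end of each move.

No check failed. Position estimates from different cameras disagreed by a few millimetres (up to about 8 mm for the white tray), and I settled these with a closer wrist view before each grasp or placement. The very first move call was refused as invalid. It moved nothing, and I resent it with smaller shifts and the spin value written out.

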